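Lift the coarse gear off the wash tray with a spatula and rack it to dry

TASK

Use the spatula to lift the coarse-toothed gear (18 big teeth) off the blue wash tray: slide the blade under it against the tray's stop rail and carry it on the blade to the sloping drying rack, then tip it off so that it lies flat on the rack's bed against the sill at the foot. The gears are freshly washed, so do not touch them with the fingers, and leave the fine-toothed gear and the other things alone. Finally lay the spatula down flat on the bench, clear of the tray and the rack.

Things in the scene. Friction and masses are not known exactly. Their poses are not given: they have to be found in the camera images.
- gear_coarse: White acetal spur gear, 18 big teeth, brass bush, lying flat on the tray: 100 mm outside diameter, 8 mm thick, 20 mm bore, outer edges bevelled 4 mm in by 2.5 mm high above and below, 0.06 to 0.11 kg, slippery (friction 0.3 to 0.5). Too wide for the gripper. Origin at the centre of its underside, z along its axis, up.
- gear_coarse_center (a point): Centre of the coarse gear, on its axis, half-way up (4 mm above the underside).
- gear_fine: White acetal gear with 38 fine teeth, otherwise the same size (100 mm diameter, 8 mm thick), also on the tray; the two may stand either way round, 130 mm apart along the rail. Origin at the centre of its underside.
- tray: Fixed blue flat plate, 6 mm thick, 280 mm along its own y; own x from -100 mm (open front edge, where the blade enters) to +85 mm. Along its far edge a steel stop rail stands 16 mm above the plate, its face toward the gears at own x = +75 mm. Origin at bench level; x from the open front toward the rail, y along the rail, z up. The gears lie 0 to 20 mm short of the rail.
- spatula: Loose spatula, 0.16 kg, lying blade-down on the bench. Steel blade 70 mm wide, 105 mm long, 2 mm thick, the front 23 mm thinning to 0.5 mm. A cranked neck carries an orange grip, parallel to the blade, flat-sided: 16 mm wide (own y), 22 mm high, 90 mm long (own x -100 to -10 mm). Origin: middle of the blade's rear edge, underside; x toward the tip, y across, z up from the blade.
- spatula_grip (a point): Centre of the spatula's orange grip (own x = -55 mm, 45 mm above the blade's underside): pinch it here across its 16 mm width from above.
- spatula_tip (a point): Middle of the blade's front edge on its underside (own x = +105 mm of the spatula).
- rack: Fixed drying rack: bare metal bed, 126 mm wide, only 90 mm long, sloping down toward the rack's own +x at 38 degrees, with dark 18 mm high cheeks at the sides and a 48 mm high sill plate square to the bed across its foot. Origin at bench level; x horizontal in the downhill direction, y across, z up. The bed meets the sill at own (x, z) = (55, 22) mm; its upper edge is at (-16, 77) mm.
- rack_seat (a point): Where the gear's centre (half-way up its thickness) must come to rest on the rack: 50 mm up the slope from the sill and 4 mm off the bed.
- grease_pot: Bystander: white and blue grease pot, 61 mm diameter, 61 mm high, standing; origin at the centre of its underside.
- ptfe_tape: Bystander: white tape roll with a blue core, 52 mm diameter, 16 mm high, lying flat; origin at the centre of its underside.
Things that resemble listed ones, but are neither listed nor needed, are in the scene too. What is shaped like the gear_coarse but red is not meant.

How it is judged:
By the outcome, as a careful person would: the job done as asked, in the order asked, and still so for the second after the job is handed in, with the robot touching nothing.
It also fails if it takes over 72 s, if anything falls off the work surface, if the arm or the gripper's body presses on something with over 40 N, if the wrist force passes 120 N, or if a joint passes its speed limit or range.

ROBOT

A 6-joint arm with a two-finger parallel gripper is mounted at the origin on a cart in front of the work surface, level with it; the furniture and walls round the work are solid. World frame = base frame: x ahead of the robot, y to its left, z up, the work surface at z = 0. Lengths are in mm, angles in degrees, forces in N, time in s.
With the tool pointing down it reaches from about 350 to 875 mm from the base axis. Payload 4.2 kg.
Tool frame: the origin (TCP) lies between the finger pads; the fingertips stand 22 mm ahead of it and the grasp point (between the pads) lies 3 mm ahead of it; z points along the fingers, y is the line along which they close (so a half turn about z gives the same grasp; the last joint's range is limited). The gripper opens to 87 mm and grips with 3 to 60 N. Pads are 19 mm wide; open, the fingers measure 117 mm over their backs; the gripper's body (75 mm by 190 mm) begins 51 mm behind the grasp point.
Start: joints at [92.051, 22.042, 0.453, 0, -68.411, -14.817], TCP at [138.069, 609.537, 214.95] pointing down, gripper open.
Joint ranges: [-179.83, 179.83], [-69.29, 118.12], [-61.27, 80.66], [-181.25, 117.63], [-171.15, -9.14], [-177.46, 177.46]. Speed limits (degrees/s): [159.86, 159.86, 180, 180, 180, 180].

INTERFACE

Orientations are given as [roll, pitch, yaw] about the fixed x, y, z axes, in that order (R = Rz(yaw) Ry(pitch) Rx(roll)).
In Python, from bench import readout, cams, hand_in gives the robot as it stands. The module is installed in compiled form; this text tells all that it offers.
- The arm moves only by the tool play_rows, never from a script. Its argument "increments" is a list of rows, each an object with "delta_pos": the shift along the world's x, y, z in mm, a list of three; "rotation": the turn, a rotation vector about the world's x, y, z in degrees, a list of three. In form: [{"delta_pos": [dx, dy, dz], "rotation": [ax, ay, az]}, ...]. A call has 1 to 5 rows; each row shifts and turns the commanded pose from where the row before left it; what a row does not reach is not made up. A row lasts 1/12 s, in which the tool goes at most 41.7 mm and 7.16 degrees, less where a joint would pass 70% of its speed; a pose out of reach is approached as far as the arm can. A call is refused whole if a number of a shift passes 41.7 or a number of a turn 7.16, either way. A call with a gripper value outside its range is refused whole. "claw" is the closure, from -1 (fully open) to 1 (shut), set as the call begins (left out, the last holds). The fingers move at their own pace and stop on an object; "squeeze" is the grip in N (left out, the last holds). Time passes only in rows, so rows that do not move let the fingers close. It gives the time, the measured TCP pose, the force, the opening and the grip force at its end, in the units of the state.
- readout.observe(): the state, without advancing time (a new reading comes with each control period).
- cams.camera(name): name is "side" or "top" or "wrist"; returns the picture (400x640x3 uint8, blue, green, red); there is no depth.
- cams.camera_params(name): a dict with "vertical_fov" (degrees; the focal length in pixels is half the picture's height over the tangent of half this angle, whatever the lens; pixels are square), "cx", "cy" (the principal point, pixels), "distortion" ([k1, k2, p1, p2, k3] as OpenCV has them; the pictures are not rectified), "R" (3x3) and "t" (3): a world point X has camera coordinates R X + t; the wrist camera has in their place "mount" (4x4, takes a point from camera to tool coordinates, whose origin is the TCP and whose axes are the flange's). Camera axes: x right, y down, z forward; pixel columns grow to the right and rows downward; lengths in mm; the calibration is good to about 2 mm. A picture is of the moment at which its call begins: read the wrist's pose just before it. camera_params takes no time and is no camera call.
- hand_in(): hands the job in; it is judged then, once.
The state is a dict: "t": time; "joints": joint angles; "qvel": joint speeds; "effort": joint torques, N m; "position": TCP position; "eef_rot": TCP orientation; "wrist_force": force on the tool from outside, world axes, zero at the start; "torque": the same for the moment, N m; "gripper_width": opening from 0.0 (shut) to 1.0 (fully open); "grasp_force": force on a finger pad.
Only numpy, scipy, OpenCV 4.12 (cv2) and the standard library are available. Lean on these libraries where they do the work, as an engineer would, in place of code of your own. Each camera call takes 0.05 s, during which the arm holds its last target. There are 200 camera calls.

## Working session

There is one attempt and no reset: what is moved stays moved. The work goes in short steps, Python scripts to look and compute and a tool call to move; the robot and the scene stay as the last step left them, time stands still between calls to the robot, and variables do not carry over. Pictures are saved under pics/ and viewed, at most 10 in all, crops included, and the job is handed in when it is done.

Besides the shell and the picture viewer there is one more tool, called as name([rows], argument=value, ...), one row to a line, values as JSON. play_rows: Moves the arm, as the interface text tells. Its arguments: {"type":"object","properties":{"increments":{"type":"array","items":{"type":"object","properties":{"delta_pos":{"type":"array","items":{"type":"number"}},"rotation":{"type":"array","items":{"type":"number"}}}}},"claw":{"type":"number"},"squeeze":{"type":"number"}},"required":["increments"]}

```bash
mkdir -p pics; cat > h.py <<'E'
import numpy as np, cv2
from bench import readout, cams
from scipy.spatial.transform import Rotation as Ro
def cal(n):
    p=cams.camera_params(n); f=200/np.tan(np.radians(p["vertical_fov"])/2)
    K=np.array([[f,0,p["cx"]],[0,f,p["cy"]],[0,0,1]]); D=np.array(p["distortion"],float)
    if n=="wrist":
        s=readout.observe(); T=np.eye(4); T[:3,:3]=Ro.from_euler('xyz',s["eef_rot"],degrees=True).as_matrix(); T[:3,3]=s["position"]
        M=np.linalg.inv(T@np.array(p["mount"])); return K,D,M[:3,:3],M[:3,3]
    return K,D,np.array(p["R"]),np.array(p["t"])
def onplane(c,px,z):
    K,D,R,t=c; u=cv2.undistortPoints(np.array(px,float).reshape(-1,1,2),K,D).reshape(-1,2)
    d=np.c_[u,np.ones(len(u))]@R; o=-R.T@t
    return o+d*((z-o[2])/d[:,2])[:,None]
def proj(c,X):
    K,D,R,t=c; return cv2.projectPoints(np.array(X,float).reshape(-1,3),cv2.Rodrigues(R)[0],t,K,D)[0].reshape(-1,2)
E
python3 - <<'E'
from h import *
print(readout.observe())
for n in("top","side"):
    c=cal(n); cv2.imwrite(f"pics/{n}0.png",cams.camera(n)); print(n,c[0][0,0],-c[2].T@c[3],c[2].round(2).tolist())
E
```

```text
{'t': 0.0, 'joints': array([ 9.20488153e+01,  2.20901615e+01,  3.81500593e-01, -2.82761784e-02,
       -6.84116059e+01, -1.48162086e+01]), 'qvel': array([ 0.03817477, -0.00988734,  0.09392705,  0.05081554, -0.02202578,
        0.1439497 ]), 'effort': array([ 2.83865293e-04, -3.90660560e+01,  1.87398165e+01,  4.21975493e+00,
        1.09003464e-02, -1.98396319e-04]), 'position': array([137.97325736, 608.95732209, 213.87954305]), 'eef_rot': array([ 1.79877012e+02, -5.35785541e-03, -1.27778190e+01]), 'wrist_force': array([-0.05246368,  0.65321171,  0.50837178]), 'torque': array([ 0.00153701, -0.00744481, -0.0335431 ]), 'grasp_force': 0.0, 'gripper_width': 0.9983978696519563}
top 420.43898585980133 [ 329.4544183    81.5880098  1596.60028737] [[-0.03, -1.0, 0.0], [-0.99, 0.03, -0.15], [0.15, -0.01, -0.99]]
side 421.9882632222402 [ 239.76930783 -794.7160254   837.48874696] [[0.95, -0.32, 0.01], [-0.2, -0.6, -0.78], [0.25, 0.74, -0.63]]
```

View pics/top0.png

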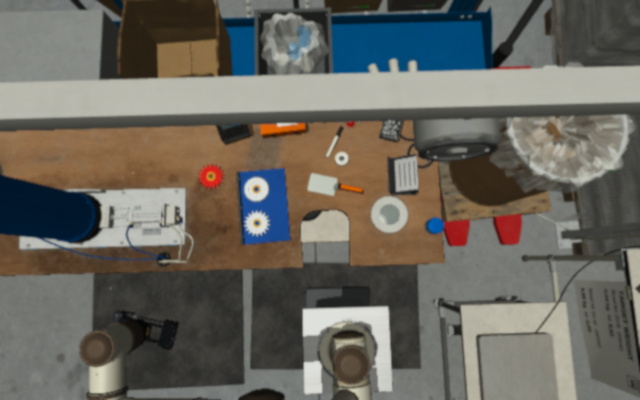

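View pics/side0.png

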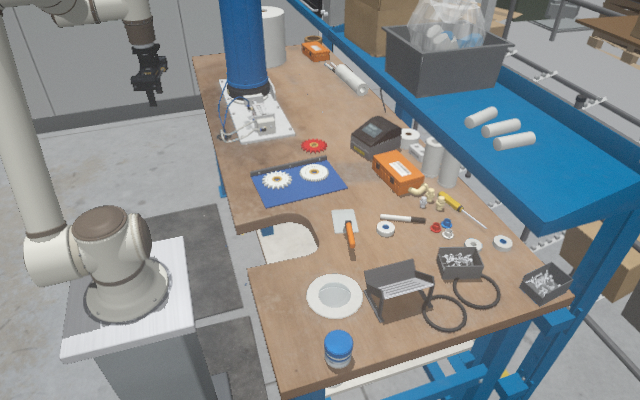

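The top view shows the coarse gear near (257,223), the fine gear near (256,188) and the red decoy at (210,176). The spatula blade is at (323,184) with its grip at (350,188), and the rack is near (403,174). The tray rail is on its left edge, which is +y. I'll measure, and make one enlarged composite to confirm.

```bash
python3 - <<'E'
from h import *
t=cv2.imread("pics/top0.png"); s=cv2.imread("pics/side0.png")
a=cv2.resize(t[140:260,225:425],(800,480),interpolation=3)[:300] if 0 else cv2.resize(t[145:245,230:430],(600,300),interpolation=cv2.INTER_CUBIC)
b=cv2.resize(s[150:210,245:355],(440,240),interpolation=cv2.INTER_CUBIC); d=cv2.resize(s[255:335,355:445],(270,240),interpolation=cv2.INTER_CUBIC)
im=np.zeros((540,710,3),np.uint8); im[:300,:600]=a; im[300:,:440]=b; im[300:,440:]=d
cv2.imwrite("pics/comp.png",im)
c=cal("top"); hsv=cv2.cvtColor(t,cv2.COLOR_BGR2HSV)
def big(m,roi,z,name):
    x0,x1,y0,y1=roi; mm=np.zeros_like(m); mm[y0:y1,x0:x1]=m[y0:y1,x0:x1]
    cs,_=cv2.findContours(mm,cv2.RETR_EXTERNAL,cv2.CHAIN_APPROX_NONE)
    for k in sorted(cs,key=cv2.contourArea)[::-1][:2]:
        if cv2.contourArea(k)<20: continue
        M=cv2.moments(k); r=cv2.minAreaRect(k)
        print(name,[round(M['m10']/M['m00'],1),round(M['m01']/M['m00'],1)],onplane(c,[M['m10']/M['m00'],M['m01']/M['m00']],z).round(1),"box",onplane(c,cv2.boxPoints(r),z)[:,:2].round(0).tolist())
blue=cv2.inRange(hsv,(105,120,60),(125,255,255)); white=cv2.inRange(hsv,(0,0,150),(180,70,255)); org=cv2.inRange(hsv,(5,170,150),(20,255,255))
hull=cv2.morphologyEx(blue|white,cv2.MORPH_CLOSE,np.ones((5,5)))
big(hull,(230,295,160,250),6,"tray"); big(white,(240,275,165,245),14,"gears"); big(org,(330,375,175,200),56,"grip"); big(white,(305,342,170,197),2,"blade"); big(white,(385,425,145,200),50,"rack")
E
```

```text
tray [263.8, 206.0] [[535.1 294.7   6. ]] box [[671.0, 396.0], [681.0, 217.0], [404.0, 199.0], [395.0, 373.0]]
gears [256.0, 188.8] [[600.9 322.9  14. ]] box [[648.0, 368.0], [646.0, 277.0], [553.0, 277.0], [555.0, 369.0]]
gears [256.7, 222.9] [[470.8 320.7  14. ]] box [[440.0, 375.0], [525.0, 353.0], [501.0, 268.0], [417.0, 290.0]]
grip [351.0, 187.6] [[588.4 -36.5  56. ]] box [[588.0, 3.0], [606.0, -1.0], [588.0, -76.0], [571.0, -72.0]]
blade [321.6, 183.9] [[615.  72.   2.]] box [[591.0, 131.0], [663.0, 116.0], [638.0, 9.0], [567.0, 26.0]]
rack [406.2, 173.8] [[ 636.  -246.1   50. ]] box [[699.0, -206.0], [700.0, -288.0], [576.0, -285.0], [575.0, -205.0]]
rack [390.2, 197.8] [[ 547.  -181.3   50. ]] box [[554.0, -162.0], [553.0, -211.0], [542.0, -210.0], [543.0, -162.0]]
```

View pics/comp.png

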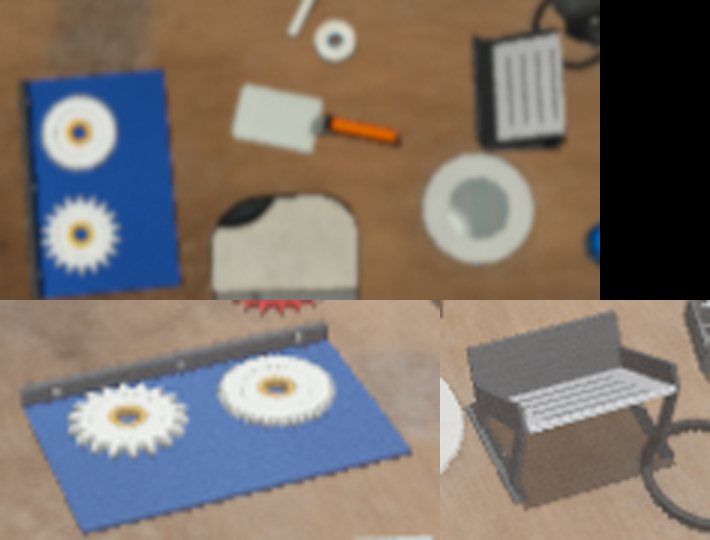

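The crop confirms the coarse gear: 18 big teeth, at the -x end of the tray (top pixel 257,223). The white disc at (256,188) is the fine gear and the red one is the decoy. The rack's sill faces +y and its bed rises toward -y. Now I'll move, stopping first over the tray for a closer look.

play_rows([
  {"delta_pos": [24,-21,5],"rotation": [0,0,-6]},
  {"delta_pos": [24,-21,5],"rotation": [0,0,-6]},
  {"delta_pos": [24,-21,5],"rotation": [0,0,-6]},
  {"delta_pos": [24,-21,5],"rotation": [0,0,-6]},
  {"delta_pos": [24,-21,5],"rotation": [0,0,-6]},
], claw=-1)

```text
t: 0.52
position: [258.8, 503.1, 239.7]
eef_rot: [179.9, -0.0, -43.0]
wrist_force: [0.2, 0.8, -0.4]
gripper_width: 1.0
grasp_force: 0.0
```

play_rows([
  {"delta_pos": [24,-21,5],"rotation": [0,0,-6]},
  {"delta_pos": [24,-21,5],"rotation": [0,0,-6]},
  {"delta_pos": [24,-21,5],"rotation": [0,0,-6]},
  {"delta_pos": [24,-21,5],"rotation": [0,0,-6]},
  {"delta_pos": [24,-21,5],"rotation": [0,0,-6]},
])

```text
t: 0.93
position: [378.8, 398.1, 264.8]
eef_rot: [180.0, -0.0, -73.1]
wrist_force: [0.8, 0.1, -0.5]
gripper_width: 0.997
grasp_force: 0.0
```

play_rows([
  {"delta_pos": [24,-21,5],"rotation": [0,0,-6]},
  {"delta_pos": [24,-21,5],"rotation": [0,0,-6]},
  {"delta_pos": [24,-21,5],"rotation": [0,0,-6]},
  {"delta_pos": [24,-21,5],"rotation": [0,0,-6]},
  {"delta_pos": [24,-21,5],"rotation": [0,0,-6]},
])

```text
t: 1.35
position: [498.8, 293.2, 289.8]
eef_rot: [180.0, -0.0, -103.1]
wrist_force: [0.2, 0.6, -0.6]
gripper_width: 0.998
grasp_force: 0.0
```

```bash
python3 - <<'E'
from h import *
s=readout.observe(); print(s["t"],s["position"],s["eef_rot"],s["joints"].round(1))
print(np.array(cams.camera_params("wrist")["mount"]).round(3).tolist(), cal("wrist")[0][0,0])
c=cal("wrist"); np.save("w1.npy",np.c_[c[2],c[3]]); cv2.imwrite("pics/w1.png",cams.camera("wrist"))
print(onplane(c,[[0,0],[639,0],[639,399],[0,399],[320,200]],6).round(0).tolist())
E
```

```text
1.35 [498.81230107 293.17683984 289.7857032 ] [ 1.79961325e+02 -3.44969337e-02 -1.03061348e+02] [ 46.5  15.1   1.1  -0.  -76.  -59.5]
[[0.001, -0.952, -0.305, 84.58], [1.0, 0.001, 0.001, -0.078], [-0.001, -0.305, 0.952, -169.626], [0.0, 0.0, 0.0, 1.0]] 323.76378140383986
[[844.0, 2.0, 6.0], [49.0, 185.0, 6.0], [-8.0, 892.0, 6.0], [1199.0, 610.0, 6.0], [507.0, 355.0, 6.0]]
```

View pics/w1.png

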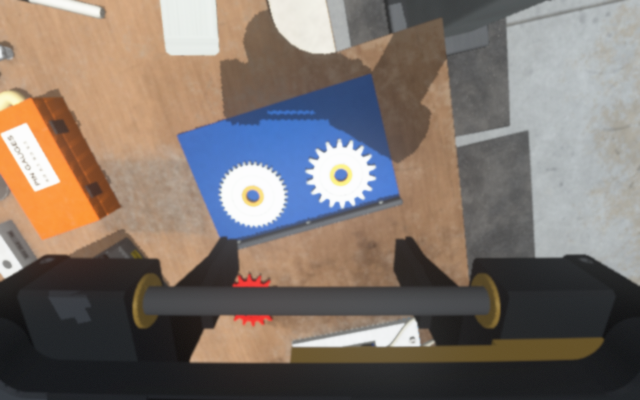

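The wrist view shows the coarse gear at (341,174), the fine gear at (253,195), the tray front corners at (179,133) and (371,73), and the rail along (230,238)–(400,198). I'll compute the tray frame, then move on over the spatula and rack.

```bash
python3 - <<'E'
from h import *
im=cv2.imread("pics/w1.png"); K,D,_,_=cal("wrist"); w=np.load("w1.npy"); c=(K,D,w[:,:3],w[:,3])
hsv=cv2.cvtColor(im,cv2.COLOR_BGR2HSV)
m=cv2.inRange(hsv,(0,0,170),(180,60,255)); m[:130]=0;m[250:]=0;m[:,:200]=0;m[:,385:]=0
for k in cv2.findContours(m,cv2.RETR_EXTERNAL,cv2.CHAIN_APPROX_NONE)[0]:
    if cv2.contourArea(k)>1000:
        (x,y),r=cv2.minEnclosingCircle(k); X=onplane(c,k.reshape(-1,2),13)[:,:2].astype(np.float32)
        C,R=cv2.minEnclosingCircle(X); print("gear px",x,y,r,"world",C,R,X.mean(0))
b=cv2.inRange(hsv,(105,130,40),(125,255,255)); b[:,:170]=0; b[245:]=0
k=max(cv2.findContours(cv2.morphologyEx(b,cv2.MORPH_CLOSE,np.ones((25,25))),cv2.RETR_EXTERNAL,cv2.CHAIN_APPROX_NONE)[0],key=cv2.contourArea)
X=onplane(c,k.reshape(-1,2),6)[:,:2].astype(np.float32); r=cv2.minAreaRect(X); print(r,cv2.boxPoints(r))
E
```

```text
gear px 252.7894744873047 194.1447296142578 34.323055267333984 world (599.2018432617188, 323.7829284667969) 49.30249786376953 [596.9911 321.4495]
gear px 340.6427307128906 173.19747924804688 35.103172302246094 world (469.5058898925781, 322.55523681640625) 50.29640197753906 [469.66837 320.66666]
((536.0360107421875, 294.72283935546875), (275.5677490234375, 171.4407958984375), 3.51214337348938) [[393.2597  371.84158]
 [403.76215 200.72278]
 [678.8123  217.6041 ]
 [668.3099  388.7229 ]]
```

play_rows([
  {"delta_pos": [20,-38,0],"rotation": [0,0,0]},
  {"delta_pos": [20,-36,0],"rotation": [0,0,0]},
  {"delta_pos": [20,-36,0],"rotation": [0,0,0]},
  {"delta_pos": [20,-36,0],"rotation": [0,0,0]},
  {"delta_pos": [20,-36,0],"rotation": [0,0,0]},
])

```text
t: 1.82
position: [597.7, 112.1, 289.5]
eef_rot: [180.0, -0.0, -102.7]
wrist_force: [0.7, 1.2, -0.1]
gripper_width: 0.999
grasp_force: 0.0
```

play_rows([
  {"delta_pos": [8,-36,0],"rotation": [0,0,0]},
  {"delta_pos": [6,-36,0],"rotation": [0,0,0]},
  {"delta_pos": [6,-36,0],"rotation": [0,0,0]},
  {"delta_pos": [0,-36,0],"rotation": [0,0,0]},
  {"delta_pos": [0,0,0],"rotation": [0,0,0]},
])

```text
t: 2.23
position: [616.9, -35.6, 289.2]
eef_rot: [179.9, -0.1, -103.1]
wrist_force: [0.3, 0.9, -0.2]
gripper_width: 1.0
grasp_force: 0.0
```

```bash
python3 - <<'E'
from h import *
s=readout.observe(); print(s["t"],s["position"],s["eef_rot"],s["joints"].round(1))
c=cal("wrist"); np.save("w2.npy",np.c_[c[2],c[3]]); cv2.imwrite("pics/w2.png",cams.camera("wrist"))
E
```

```text
2.2333 [616.92896247 -35.57695438 289.16074375] [ 1.79899739e+02 -1.00495497e-01 -1.03087732e+02] [ 11.7  19.2   6.7   0.1 -77.7 -24.8]
```

View pics/w2.png

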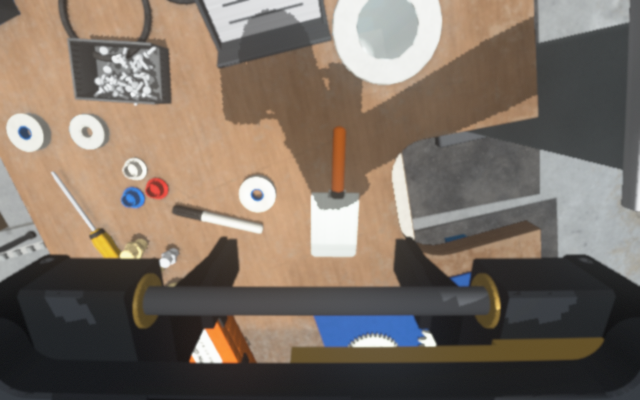

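The wrist view shows the spatula's blade tip edge at (312–356,256), and its grip running from (338,128) to (337,193), nearly along the image vertical. The rack's sill edge is at (215,62)–(328,40). I'll measure the spatula, then take one look over the rack.

```bash
python3 - <<'E'
from h import *
im=cv2.imread("pics/w2.png"); K,D,_,_=cal("wrist"); w=np.load("w2.npy"); c=(K,D,w[:,:3],w[:,3])
hsv=cv2.cvtColor(im,cv2.COLOR_BGR2HSV)
o=cv2.inRange(hsv,(3,170,70),(20,255,255)); o[:110]=0;o[205:]=0;o[:,:320]=0;o[:,355:]=0
k=max(cv2.findContours(o,0,1)[0],key=cv2.contourArea); 
for z in(45,56):
    r=cv2.minAreaRect(onplane(c,k.reshape(-1,2),z)[:,:2].astype(np.float32)); print("grip",z,r,cv2.boxPoints(r).round(0).tolist())
b=cv2.inRange(hsv,(0,0,120),(180,40,255)); b[:185]=0;b[262:]=0;b[:,:305]=0;b[:,365:]=0
k=max(cv2.findContours(b,0,1)[0],key=cv2.contourArea); r=cv2.minAreaRect(onplane(c,k.reshape(-1,2),2)[:,:2].astype(np.float32)); print("blade",r,cv2.boxPoints(r).round(1).tolist())
E
```

```text
grip 45 ((586.5270385742188, -34.75157165527344), (82.34773254394531, 14.139410972595215), 77.85218048095703) [[571.0, -74.0], [585.0, -76.0], [602.0, 4.0], [588.0, 7.0]]
grip 56 ((586.8375854492188, -36.95732879638672), (80.15940856933594, 13.763639450073242), 77.85189819335938) [[572.0, -75.0], [585.0, -78.0], [602.0, 1.0], [589.0, 4.0]]
blade ((612.1210327148438, 70.45220947265625), (106.48841857910156, 70.65000915527344), 76.69306182861328) [[565.5, 26.799999237060547], [634.2000122070312, 10.5], [658.7999877929688, 114.0999984741211], [590.0, 130.39999389648438]]
```

play_rows([
  {"delta_pos": [2,-36,0],"rotation": [0,0,0]},
  {"delta_pos": [2,-36,0],"rotation": [0,0,0]},
  {"delta_pos": [2,-36,0],"rotation": [0,0,0]},
  {"delta_pos": [2,-36,0],"rotation": [0,0,0]},
  {"delta_pos": [2,-36,0],"rotation": [0,0,0]},
])

```text
t: 2.7
position: [627.5, -210.5, 289.6]
eef_rot: [180.0, 0.0, -102.6]
wrist_force: [0.6, 0.3, 0.3]
gripper_width: 1.002
grasp_force: 0.0
```

play_rows([
  {"delta_pos": [0,-20,0],"rotation": [0,0,0]},
  {"delta_pos": [0,0,0],"rotation": [0,0,0]},
])

```text
t: 2.87
position: [627.2, -233.1, 288.7]
eef_rot: [179.9, -0.0, -103.0]
wrist_force: [0.3, 0.7, -1.2]
gripper_width: 1.002
grasp_force: 0.0
```

```bash
python3 - <<'E'
from h import *
s=readout.observe(); print(s["t"],s["position"],s["eef_rot"],s["joints"].round(1))
c=cal("wrist"); np.save("w3.npy",np.c_[c[2],c[3]]); im=cams.camera("wrist"); cv2.imwrite("pics/w3.png",im)
cv2.imwrite("pics/w3c.png",cv2.resize(im[:260,150:470],(738,600),interpolation=cv2.INTER_CUBIC))
E
```

```text
2.8667 [ 627.17844504 -233.08068338  288.66455191] [ 1.79901717e+02 -2.95408266e-02 -1.02958492e+02] [ -6.6  24.5  14.7   0.  -80.3  -6.4]
```

View pics/w3c.png

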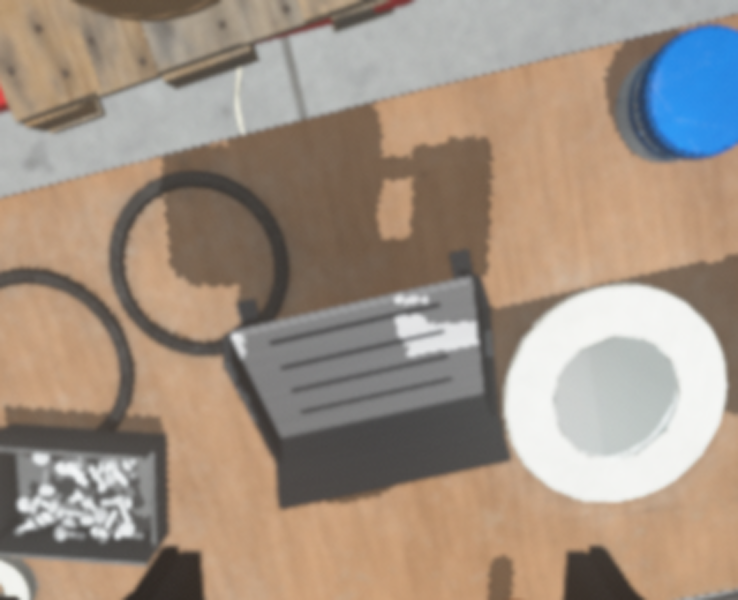

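The crop shows the bed's upper corners at (232,332) and (474,276), the bed–sill line at (281,438)–(486,396), and the sill top at (281,507)–(508,460). I'll cast these at their known heights.

```bash
python3 - <<'E'
from h import *
K,D,_,_=cal("wrist"); w=np.load("w3.npy"); c=(K,D,w[:,:3],w[:,3])
f=lambda p,z:onplane(c,[[150+u/2.306,v/2.308] for u,v in p],z)[:,:2]
U=f([(232,332),(474,276)],77);L=f([(281,438),(486,396)],22);S=f([(281,507),(508,460)],60)
for n,P,ox in(("up",U,-16),("low",L,55),("sill",S,84.6)):
    d=P[0]-P[1]; print(n,P.round(1).tolist(),"len",np.hypot(*d).round(1),"ang",np.degrees(np.arctan2(d[1],d[0])).round(1),"mid",P.mean(0).round(1))
    x=np.array([-d[1],d[0]])/np.hypot(*d); print("  origin",(P.mean(0)-ox*x).round(1))
E
```

```text
up [[694.6, -279.8], [569.2, -279.6]] len 125.4 ang -0.1 mid [ 631.9 -279.7]
  origin [ 631.9 -263.7]
low [[696.0, -206.2], [569.7, -204.0]] len 126.4 ang -1.0 mid [ 632.8 -205.1]
  origin [ 631.9 -260.1]
sill [[699.2, -176.1], [567.7, -174.8]] len 131.5 ang -0.6 mid [ 633.5 -175.5]
  origin [ 632.6 -260.1]
```

play_rows([
  {"delta_pos": [-8,40,-15],"rotation": [0,0,0]},
  {"delta_pos": [-8,40,-15],"rotation": [0,0,0]},
  {"delta_pos": [-8,40,-15],"rotation": [0,0,0]},
  {"delta_pos": [-8,40,-15],"rotation": [0,0,0]},
  {"delta_pos": [-7.5,39,-15],"rotation": [0,0,-0.3]},
])

```text
t: 3.33
position: [588.3, -35.2, 217.3]
eef_rot: [-180.0, 0.0, -103.0]
wrist_force: [0.7, 0.3, 0.2]
gripper_width: 1.003
grasp_force: 0.0
```

play_rows([
  {"delta_pos": [0,0,-40],"rotation": [0,0,0]},
  {"delta_pos": [0,0,-40],"rotation": [0,0,0]},
  {"delta_pos": [0,0,-30],"rotation": [0,0,0]},
  {"delta_pos": [0,0,0],"rotation": [0,0,0]},
])

```text
t: 3.67
position: [584.0, -36.7, 101.1]
eef_rot: [179.2, -0.2, -103.0]
wrist_force: [-0.4, -0.0, -0.2]
gripper_width: 1.001
grasp_force: 0.0
```

```bash
python3 - <<'E'
from h import *
for i in range(3):
    s=readout.observe(); print(s["t"],s["position"].round(1),s["eef_rot"].round(2),s["wrist_force"].round(1)); cams.camera("wrist")
E
```

```text
3.6667 [584.  -36.7 101.1] [ 179.22   -0.21 -102.97] [-0.4 -0.  -0.2]
3.7167 [586.9 -37.3 104.9] [ 1.7959e+02 -1.6000e-01 -1.0293e+02] [ 0.3 -0.2  0.8]
3.7667 [589.4 -37.5 107.8] [ 1.7995e+02 -7.0000e-02 -1.0292e+02] [ 1.3 -0.9  0.5]
```

play_rows([
  {"delta_pos": [0,0,0]},
  {"delta_pos": [0,0,0]},
  {"delta_pos": [0,0,0]},
  {"delta_pos": [0,0,0]},
])

```text
invalid input at $.increments[0]: expected keys delta_pos, rotation
```

```bash
python3 - <<'E'
from h import *
for i in range(2):
    s=readout.observe(); print(s["t"],s["position"].round(1),s["eef_rot"].round(2),s["wrist_force"].round(1)); cams.camera("wrist")
E
```

```text
3.8167 [590.8 -37.7 109.5] [-1.7984e+02  2.0000e-02 -1.0294e+02] [0.2 0.3 1.3]
3.8667 [591.4 -37.9 110.3] [-1.7973e+02  7.0000e-02 -1.0297e+02] [ 0.6 -0.2  0.6]
```

play_rows([
  {"delta_pos": [0,0,0],"rotation": [0,0,0]},
  {"delta_pos": [0,0,0],"rotation": [0,0,0]},
  {"delta_pos": [0,0,0],"rotation": [0,0,0]},
  {"delta_pos": [0,0,0],"rotation": [0,0,0]},
  {"delta_pos": [0,0,0],"rotation": [0,0,0]},
])

```text
t: 4.33
position: [589.5, -38.8, 108.0]
eef_rot: [-180.0, 0.0, -103.1]
wrist_force: [0.4, -0.8, 0.8]
gripper_width: 0.998
grasp_force: 0.0
```

```bash
python3 - <<'E'
from h import *
for i in range(2):
    s=readout.observe(); print(s["t"],s["position"].round(1),s["eef_rot"].round(2),s["wrist_force"].round(1)); cams.camera("wrist")
E
```

```text
4.3333 [589.5 -38.8 108. ] [-1.7997e+02  1.0000e-02 -1.0308e+02] [ 0.4 -0.8  0.8]
4.3833 [589.5 -38.8 107.9] [-1.7999e+02  1.0000e-02 -1.0308e+02] [ 0.4 -0.5  0.1]
```

play_rows([
  {"delta_pos": [-1.2,2,-15],"rotation": [0,0,-0.2]},
  {"delta_pos": [-1,3,-15],"rotation": [0,0,0]},
  {"delta_pos": [0,0,-15],"rotation": [0,0,0]},
  {"delta_pos": [0,0,-10],"rotation": [0,0,0]},
  {"delta_pos": [0,0,-5],"rotation": [0,0,0]},
])

```text
t: 4.85
position: [586.3, -33.8, 46.1]
eef_rot: [179.9, -0.1, -103.3]
wrist_force: [-0.5, 0.4, -0.1]
gripper_width: 0.996
grasp_force: 0.0
```

play_rows([
  {"delta_pos": [0,0,0],"rotation": [0,0,0]},
  {"delta_pos": [0,0,0],"rotation": [0,0,0]},
  {"delta_pos": [0,0,0],"rotation": [0,0,0]},
  {"delta_pos": [0,0,0],"rotation": [0,0,0]},
  {"delta_pos": [0,0,0],"rotation": [0,0,0]},
], claw=1, squeeze=50)

```text
t: 5.27
position: [587.7, -33.6, 48.5]
eef_rot: [-179.9, 0.0, -103.3]
wrist_force: [0.2, -0.1, -0.9]
gripper_width: 0.704
grasp_force: 0.0
```

play_rows([
  {"delta_pos": [0,0,0],"rotation": [0,0,0]},
  {"delta_pos": [0,0,0],"rotation": [0,0,0]},
  {"delta_pos": [0,0,0],"rotation": [0,0,0]},
  {"delta_pos": [0,0,0],"rotation": [0,0,0]},
  {"delta_pos": [0,0,0],"rotation": [0,0,0]},
])

```text
t: 5.68
position: [587.2, -33.7, 47.7]
eef_rot: [-180.0, -0.0, -103.3]
wrist_force: [-1.1, 0.0, -0.1]
gripper_width: 0.323
grasp_force: 0.0
```

play_rows([
  {"delta_pos": [0,0,0],"rotation": [0,0,0]},
  {"delta_pos": [0,0,0],"rotation": [0,0,0]},
  {"delta_pos": [0,0,0],"rotation": [0,0,0]},
  {"delta_pos": [0,0,0],"rotation": [0,0,0]},
  {"delta_pos": [0,0,0],"rotation": [0,0,0]},
])

```text
t: 6.1
position: [587.4, -33.7, 47.9]
eef_rot: [-180.0, 0.0, -103.3]
wrist_force: [1.2, 0.3, 1.0]
gripper_width: 0.022
grasp_force: 0.5
```

play_rows([
  {"delta_pos": [0,0,5],"rotation": [0,0,0]},
  {"delta_pos": [0,0,10],"rotation": [0,0,0]},
  {"delta_pos": [0,0,10],"rotation": [0,0,0]},
  {"delta_pos": [0,0,10],"rotation": [0,0,0]},
  {"delta_pos": [0,0,10],"rotation": [0,0,0]},
])

```text
t: 6.52
position: [587.6, -33.6, 94.4]
eef_rot: [-179.9, 0.0, -103.3]
wrist_force: [1.1, 0.2, -0.4]
gripper_width: 0.007
grasp_force: 0.0
```

The gripper shut fully (0.007), so it missed the grip. I'll look.

```bash
python3 - <<'E'
from h import *
s=readout.observe(); print(s["position"].round(1),s["eef_rot"].round(2))
c=cal("wrist"); np.save("w4.npy",np.c_[c[2],c[3]]); w=cams.camera("wrist"); sd=cams.camera("side"); cv2.imwrite("pics/w4.png",w); cv2.imwrite("pics/s4.png",sd)
S=cal("side"); print(proj(S,[[587,-34,45],[612,70,2],s["position"]]), proj(c,[[587,-34,45],s["position"],s["position"]-np.array([0,0,22])]))
im=np.zeros((400,800,3),np.uint8); im[:,:480]=cv2.resize(w[60:400,120:528],(480,400)); im[:,480:]=cv2.resize(sd[170:290,290:386],(320,400),interpolation=cv2.INTER_CUBIC); cv2.imwrite("pics/c4.png",im)
E
```

```text
[587.6 -33.6  94.4] [-1.7993e+02  3.0000e-02 -1.0326e+02]
[[350.20639872 234.71033557]
 [344.31427748 220.41437254]
 [351.32231059 221.0167985 ]] [[316.52034383 217.22523609]
 [315.76112128 248.64825711]
 [315.79934071 233.21864844]]
```

View pics/c4.png

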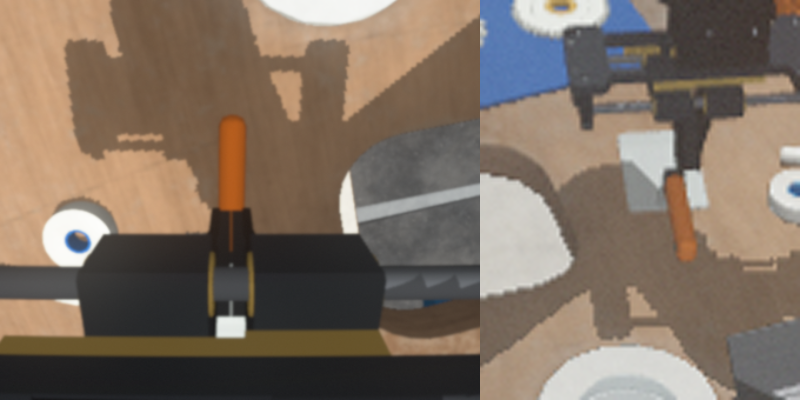

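```bash
python3 - <<'E'
from h import *
K,D,_,_=cal("wrist"); w=np.load("w4.npy"); c=(K,D,w[:,:3],w[:,3]); S=cal("side")
d=np.array([.23,.973,0]); g=np.array([587.5,-33.6,0])
for nm,P in(("rear-top",g-45*d+[0,0,56]),("front-top",g+45*d+[0,0,56]),("tip",g+160*d)):
    print(nm,"bench w",proj(c,P),"s",proj(S,P),"lifted w",proj(c,P+[0,0,46.5]),"s",proj(S,P+[0,0,46.5]))
for n,p in(("side0.png",0),("s4.png",1)):
    h=cv2.cvtColor(cv2.imread("pics/"+n),cv2.COLOR_BGR2HSV); o=cv2.inRange(h,(3,150,60),(20,255,255)); o[:210]=0;o[265:]=0;o[:,:335]=0;o[:,365:]=0
    k=max(cv2.findContours(o,0,1)[0],key=cv2.contourArea); print(n,cv2.boundingRect(k))
h=cv2.cvtColor(cv2.imread("pics/w4.png"),cv2.COLOR_BGR2HSV); o=cv2.inRange(h,(3,170,70),(20,255,255)); o[:,:290]=0;o[:,340:]=0;o[260:]=0;o[:140]=0
k=max(cv2.findContours(o,0,1)[0],key=cv2.contourArea); print(cv2.boundingRect(k), readout.observe()["gripper_width"])
E
```

```text
rear-top bench w [[316.07803097 159.25184434]] s [[353.0659136  243.35704776]] lifted w [[316.06105139 176.3752152 ]] s [[354.0837019  230.36026364]]
front-top bench w [[315.86689874 280.41502647]] s [[348.14577148 220.5644513 ]] lifted w [[315.80439504 322.51817662]] s [[348.96881865 207.75832076]]
tip bench w [[315.73909466 349.16607678]] s [[341.90924041 209.3611342 ]] lifted w [[315.67710245 388.24893852]] s [[342.50525817 197.54641494]]
side0.png (346, 223, 9, 25)
s4.png (346, 223, 9, 25)
(306, 158, 23, 85) 0.005221707655020508
```

The spatula hasn't moved at all, so the fingers closed without touching it. I'll reopen, go lower, and look before closing.

play_rows([
  {"delta_pos": [0,0,0],"rotation": [0,0,0]},
  {"delta_pos": [0,0,0],"rotation": [0,0,0]},
  {"delta_pos": [0,0,0],"rotation": [0,0,0]},
  {"delta_pos": [0,0,0],"rotation": [0,0,0]},
  {"delta_pos": [0,0,0],"rotation": [0,0,0]},
], claw=-0.3)

```text
t: 7.03
position: [586.9, -33.7, 92.2]
eef_rot: [179.9, -0.0, -103.3]
wrist_force: [-1.1, -0.3, -0.2]
gripper_width: 0.302
grasp_force: 0.0
```

play_rows([
  {"delta_pos": [0,0,0],"rotation": [0,0,0]},
  {"delta_pos": [0,0,0],"rotation": [0,0,0]},
  {"delta_pos": [0,0,0],"rotation": [0,0,0]},
  {"delta_pos": [0,0,-8],"rotation": [0,0,0]},
  {"delta_pos": [0,0,-10],"rotation": [0,0,0]},
])

```text
t: 7.45
position: [587.9, -33.5, 74.8]
eef_rot: [-179.9, 0.1, -103.3]
wrist_force: [-0.4, -0.7, -0.2]
gripper_width: 0.628
grasp_force: 0.0
```

play_rows([
  {"delta_pos": [0,0,-12],"rotation": [0,0,0]},
  {"delta_pos": [0,0,-12],"rotation": [0,0,0]},
  {"delta_pos": [0,0,-8],"rotation": [0,0,0]},
  {"delta_pos": [0,0,0],"rotation": [0,0,0]},
  {"delta_pos": [0,0,0],"rotation": [0,0,0]},
])

```text
t: 7.87
position: [586.8, -33.8, 41.8]
eef_rot: [179.9, -0.1, -103.3]
wrist_force: [0.1, 0.7, 0.7]
gripper_width: 0.647
grasp_force: 0.0
```

```bash
python3 - <<'E'
from h import *
s=readout.observe(); print(s["t"],s["position"].round(1),s["eef_rot"].round(2),s["gripper_width"])
c=cal("wrist"); np.save("w5.npy",np.c_[c[2],c[3]]); w=cams.camera("wrist"); sd=cams.camera("side"); cv2.imwrite("pics/w5.png",w); cv2.imwrite("pics/s5.png",sd)
im=np.zeros((400,800,3),np.uint8); im[:,:480]=cv2.resize(w[60:400,120:528],(480,400)); im[:,480:]=cv2.resize(sd[180:270,310:382],(320,400),interpolation=cv2.INTER_CUBIC); cv2.imwrite("pics/c5.png",im)
E
```

```text
7.8667 [586.8 -33.8  41.8] [ 1.7991e+02 -5.0000e-02 -1.0326e+02] 0.6467123800609579
```

View pics/c5.png

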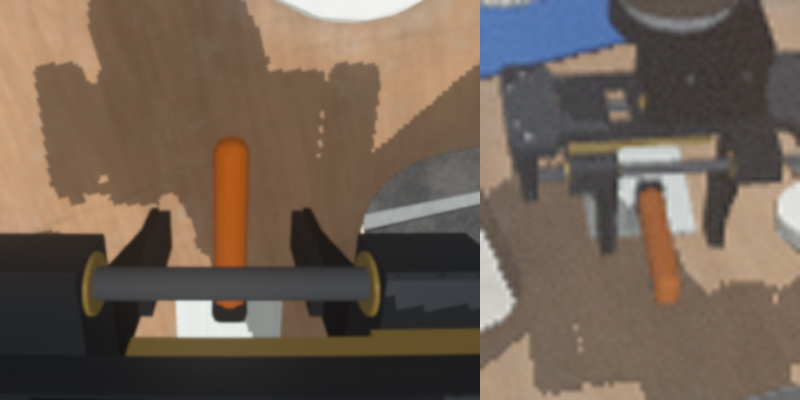

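The fingers straddle the grip correctly: grip at crop (231,140–305), fingers at (150,260) and (310,260). Closing again while watching the width.

play_rows([
  {"delta_pos": [0,0,0],"rotation": [0,0,0]},
  {"delta_pos": [0,0,0],"rotation": [0,0,0]},
  {"delta_pos": [0,0,0],"rotation": [0,0,0]},
  {"delta_pos": [0,0,0],"rotation": [0,0,0]},
  {"delta_pos": [0,0,0],"rotation": [0,0,0]},
], claw=1, squeeze=40)

```text
t: 8.38
position: [587.3, -33.7, 43.0]
eef_rot: [-180.0, 0.0, -103.3]
wrist_force: [0.6, 0.3, -0.2]
gripper_width: 0.358
grasp_force: 0.0
```

play_rows([
  {"delta_pos": [0,0,0],"rotation": [0,0,0]},
  {"delta_pos": [0,0,0],"rotation": [0,0,0]},
])

```text
t: 8.55
position: [587.3, -33.7, 42.8]
eef_rot: [-180.0, 0.0, -103.3]
wrist_force: [-0.6, 0.1, -1.0]
gripper_width: 0.204
grasp_force: 0.0
```

play_rows([
  {"delta_pos": [0,0,0],"rotation": [0,0,0]},
  {"delta_pos": [0,0,0],"rotation": [0,0,0]},
])

```text
t: 8.72
position: [587.4, -33.7, 42.8]
eef_rot: [-180.0, 0.0, -103.3]
wrist_force: [-0.3, 0.2, 0.1]
gripper_width: 0.177
grasp_force: 40.0
```

Gripped now (0.177, 40 N). Lift, then check.

play_rows([
  {"delta_pos": [0,0,5],"rotation": [0,0,0]},
  {"delta_pos": [0,0,10],"rotation": [0,0,0]},
  {"delta_pos": [0,0,10],"rotation": [0,0,0]},
  {"delta_pos": [0,0,10],"rotation": [0,0,0]},
  {"delta_pos": [0,0,10],"rotation": [0,0,0]},
], squeeze=55)

```text
t: 9.13
position: [587.5, -33.6, 89.2]
eef_rot: [-179.9, 0.0, -103.3]
wrist_force: [0.6, 0.4, -0.4]
gripper_width: 0.171
grasp_force: 55.0
```

play_rows([
  {"delta_pos": [-10,10,0],"rotation": [0,0,2.8]},
  {"delta_pos": [-19,26,0],"rotation": [0,0,3.5]},
  {"delta_pos": [-19,26,0],"rotation": [0,0,3.5]},
  {"delta_pos": [-19,26,0],"rotation": [0,0,3.5]},
  {"delta_pos": [-19,26,0],"rotation": [0,0,3.5]},
])

```text
t: 9.55
position: [500.6, 81.3, 88.8]
eef_rot: [-179.9, 0.0, -86.3]
wrist_force: [0.1, 0.5, -2.1]
gripper_width: 0.172
grasp_force: 55.0
```

play_rows([
  {"delta_pos": [-14,12,-5],"rotation": [0,0,0]},
  {"delta_pos": [-6,5,-5],"rotation": [0,0,0]},
  {"delta_pos": [0,0,0],"rotation": [0,0,0]},
  {"delta_pos": [0,0,0],"rotation": [0,0,0]},
  {"delta_pos": [0,0,0],"rotation": [0,0,0]},
])

```text
t: 9.97
position: [482.3, 97.0, 78.2]
eef_rot: [-179.9, 0.0, -86.5]
wrist_force: [-0.0, -0.2, -2.7]
gripper_width: 0.173
grasp_force: 55.0
```

```bash
python3 - <<'E'
from h import *
s=readout.observe(); print(s["t"],s["position"],s["eef_rot"],s["gripper_width"],s["grasp_force"])
d=np.array([np.cos(np.radians(s["eef_rot"][2]+180)),np.sin(np.radians(s["eef_rot"][2]+180)),0])
c=cal("wrist"); S=cal("side"); tip=s["position"]+160*d-[0,0,42.8]; print(tip,proj(c,tip),proj(S,tip))
w=cams.camera("wrist"); sd=cams.camera("side"); cv2.imwrite("pics/w6.png",w); cv2.imwrite("pics/s6.png",sd)
im=np.zeros((400,800,3),np.uint8); im[:,:300]=cv2.resize(w[200:400,250:400],(300,400)); im[:,300:]=cv2.resize(sd[140:260,240:390],(500,400),interpolation=cv2.INTER_CUBIC); cv2.imwrite("pics/c6.png",im)
E
```

```text
9.9667 [482.30779895  97.01125795  78.20189968] [-1.79930842e+02  1.10437238e-02 -8.65049512e+01] 0.17257080096488542 54.98141884803772
[472.55383324 256.71366918  35.40189968] [[315.62863267 393.21251724]] [[282.40722591 184.41849674]]
```

View pics/c6.png

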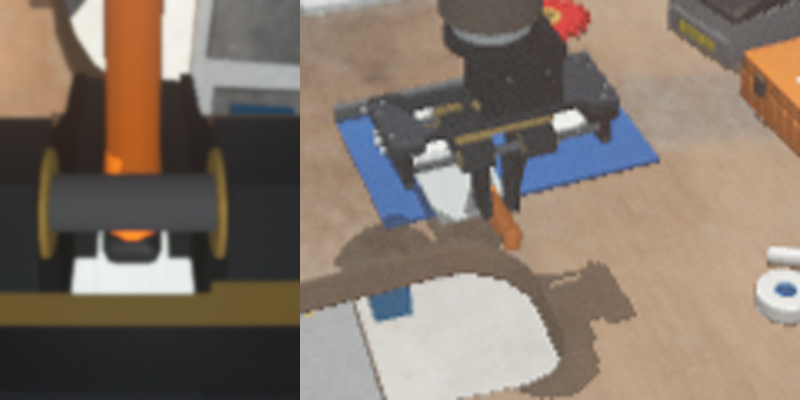

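The spatula is held firmly and straight, and the tip is about 15 mm short of the gear at tray height +29. I'll tilt the nose down 2° and lower it to contact.

play_rows([
  {"delta_pos": [0,0,-5],"rotation": [-1,0,0]},
  {"delta_pos": [0,0,-7],"rotation": [-1,0,0]},
  {"delta_pos": [0,0,-6],"rotation": [0,0,0]},
  {"delta_pos": [0,0,-3],"rotation": [0,0,0]},
  {"delta_pos": [0,0,0],"rotation": [0,0,0]},
])

```text
t: 10.48
position: [481.2, 96.8, 56.0]
eef_rot: [179.8, -2.0, -86.5]
wrist_force: [-0.6, -1.0, -0.8]
gripper_width: 0.171
grasp_force: 55.0
```

play_rows([
  {"delta_pos": [0,0,0],"rotation": [0,0,0]},
  {"delta_pos": [0,0,-1],"rotation": [0,0,0]},
  {"delta_pos": [0,0,0],"rotation": [0,0,0]},
  {"delta_pos": [0,0,0],"rotation": [0,0,0]},
])

```text
t: 10.82
position: [481.5, 97.3, 56.0]
eef_rot: [179.9, -2.0, -86.5]
wrist_force: [0.1, -0.3, -1.2]
gripper_width: 0.173
grasp_force: 55.0
```

play_rows([
  {"delta_pos": [0,0,-1],"rotation": [0,0,0]},
  {"delta_pos": [0,0,0],"rotation": [0,0,0]},
  {"delta_pos": [0,0,0],"rotation": [0,0,0]},
])

```text
t: 11.07
position: [481.3, 97.4, 54.8]
eef_rot: [179.9, -2.0, -86.5]
wrist_force: [0.2, -0.6, -0.9]
gripper_width: 0.169
grasp_force: 55.0
```

play_rows([
  {"delta_pos": [0,0,-1],"rotation": [0,0,0]},
  {"delta_pos": [0,0,0],"rotation": [0,0,0]},
  {"delta_pos": [0,0,0],"rotation": [0,0,0]},
])

```text
t: 11.32
position: [481.3, 97.4, 53.7]
eef_rot: [179.9, -2.0, -86.5]
wrist_force: [0.1, -0.3, -0.1]
gripper_width: 0.172
grasp_force: 55.0
```

play_rows([
  {"delta_pos": [0,0,-1],"rotation": [0,0,0]},
  {"delta_pos": [0,0,0],"rotation": [0,0,0]},
  {"delta_pos": [0,0,0],"rotation": [0,0,0]},
])

```text
t: 11.57
position: [481.3, 97.4, 52.7]
eef_rot: [179.9, -2.0, -86.5]
wrist_force: [-0.4, -0.8, 0.3]
gripper_width: 0.178
grasp_force: 55.0
```

play_rows([
  {"delta_pos": [0,0,-0.5],"rotation": [0,0,0]},
  {"delta_pos": [0,0,0],"rotation": [0,0,0]},
  {"delta_pos": [0,0,0],"rotation": [0,0,0]},
])

```text
t: 11.82
position: [481.3, 97.3, 52.2]
eef_rot: [179.9, -2.0, -86.5]
wrist_force: [-0.3, -0.9, -0.3]
gripper_width: 0.17
grasp_force: 55.0
```

play_rows([
  {"delta_pos": [-0.24,4,0],"rotation": [0,0,0]},
  {"delta_pos": [-0.24,4,0],"rotation": [0,0,0]},
  {"delta_pos": [-0.24,4,0],"rotation": [0,0,0]},
  {"delta_pos": [-0.24,4,0],"rotation": [0,0,0]},
  {"delta_pos": [-0.24,4,0],"rotation": [0,0,0]},
])

```text
t: 12.23
position: [479.9, 117.8, 52.2]
eef_rot: [179.9, -2.0, -86.4]
wrist_force: [0.8, -1.8, 0.2]
gripper_width: 0.175
grasp_force: 55.0
```

play_rows([
  {"delta_pos": [-0.24,4,0],"rotation": [0,0,0]},
  {"delta_pos": [-0.24,4,0],"rotation": [0,0,0]},
  {"delta_pos": [-0.24,4,0],"rotation": [0,0,0]},
  {"delta_pos": [-0.24,4,0],"rotation": [0,0,0]},
  {"delta_pos": [-0.24,4,0],"rotation": [0,0,0]},
])

```text
t: 12.65
position: [478.7, 137.7, 52.2]
eef_rot: [179.9, -2.0, -86.5]
wrist_force: [0.8, -1.4, 0.8]
gripper_width: 0.172
grasp_force: 55.0
```

```bash
python3 - <<'E'
from h import *
s=readout.observe(); print(s["t"],s["position"],s["eef_rot"],s["wrist_force"],s["torque"])
sd=cams.camera("side"); tp=cams.camera("top"); cv2.imwrite("pics/s7.png",sd); cv2.imwrite("pics/t7.png",tp)
im=np.zeros((400,800,3),np.uint8); im[:,:250]=cv2.resize(tp[160:256,235:295],(250,400)); im[:,250:]=cv2.resize(sd[150:230,245:355],(550,400),interpolation=cv2.INTER_CUBIC); cv2.imwrite("pics/c7.png",im)
E
```

```text
12.65 [478.73321898 137.68920246  52.16280595] [179.86659438  -2.00385997 -86.4599859 ] [ 0.80811471 -1.37078678  0.81910598] [-0.28263428 -0.11058324 -0.05734993]
```

View pics/c7.png

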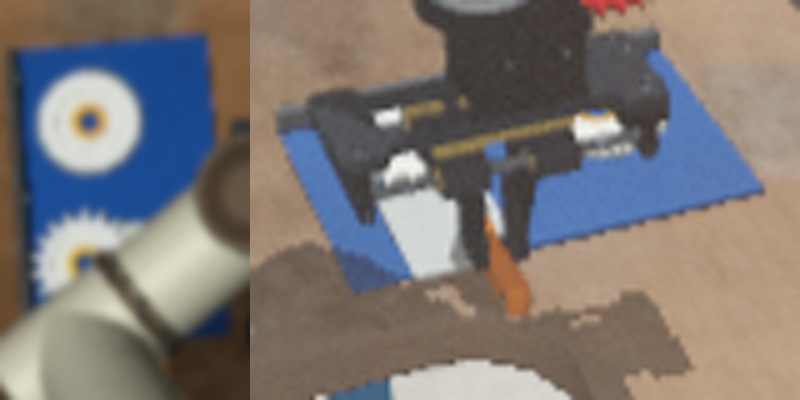

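The views show the blade passing under the coarse gear, which has shifted about 5 mm toward the rail; forces stay under 2 N. Continuing toward the rail. From here I'll check by numbers only, since the picture allowance is used up.

play_rows([
  {"delta_pos": [-0.24,4,0],"rotation": [0,0,0]},
  {"delta_pos": [-0.24,4,0],"rotation": [0,0,0]},
  {"delta_pos": [-0.24,4,0],"rotation": [0,0,0]},
  {"delta_pos": [-0.24,4,0],"rotation": [0,0,0]},
  {"delta_pos": [-0.24,4,0],"rotation": [0,0,0]},
])

```text
t: 13.17
position: [477.6, 157.6, 52.2]
eef_rot: [179.9, -2.0, -86.5]
wrist_force: [-0.1, -2.6, 1.1]
gripper_width: 0.175
grasp_force: 55.0
```

play_rows([
  {"delta_pos": [-0.24,4,0],"rotation": [0,0,0]},
  {"delta_pos": [-0.24,4,0],"rotation": [0,0,0]},
  {"delta_pos": [-0.24,4,0],"rotation": [0,0,0]},
  {"delta_pos": [-0.24,4,0],"rotation": [0,0,0]},
  {"delta_pos": [-0.24,4,0],"rotation": [0,0,0]},
])

```text
t: 13.58
position: [476.3, 177.7, 52.2]
eef_rot: [179.9, -2.0, -86.5]
wrist_force: [-0.2, -1.8, -0.8]
gripper_width: 0.17
grasp_force: 55.0
```

play_rows([
  {"delta_pos": [-0.24,4,0],"rotation": [0,0,0]},
  {"delta_pos": [-0.24,4,0],"rotation": [0,0,0]},
  {"delta_pos": [-0.24,4,0],"rotation": [0,0,0]},
  {"delta_pos": [-0.24,4,0],"rotation": [0,0,0]},
  {"delta_pos": [-0.24,4,0],"rotation": [0,0,0]},
])

```text
t: 14.0
position: [475.1, 197.6, 52.2]
eef_rot: [179.9, -2.0, -86.5]
wrist_force: [0.2, -1.7, 1.1]
gripper_width: 0.177
grasp_force: 55.0
```

```bash
cat > bush.py <<'E'
from h import *
def bush(z=14,n="top",roi=None,hue=(12,32)):
    im=cams.camera(n); h=cv2.cvtColor(im,cv2.COLOR_BGR2HSV); m=cv2.inRange(h,(hue[0],100,110),(hue[1],255,255))
    x0,x1,y0,y1=roi; mm=np.zeros_like(m); mm[y0:y1,x0:x1]=m[y0:y1,x0:x1]
    w=cv2.inRange(h,(0,0,170),(180,70,255))
    y,x=np.nonzero(mm); 
    if len(x)==0: print(n,"no bush"); return
    p=[(x.min()+x.max())/2,(y.min()+y.max())/2]; print(n,len(x),p,"ext",x.min(),x.max(),y.min(),y.max(),onplane(cal(n),p,z).round(1))
E
python3 - <<'E'
from bush import *
s=readout.observe(); print(s["t"],s["position"],s["eef_rot"],s["wrist_force"],s["torque"])
bush(14,"top",(240,272,213,233)); bush(14,"side",(265,292,172,188)); bush(14,"top",(240,272,180,197))
E
```

```text
14.0 [475.10506359 197.56495374  52.17883638] [179.86089228  -2.01128695 -86.46503229] [ 0.15956975 -1.73735022  1.10592954] [-0.5796386  -0.06530998  0.02013845]
top no bush
side 19 [np.float64(280.5), np.float64(181.5)] ext 273 288 176 187 [[476.9 302.2  14. ]]
top 24 [np.float64(256.0), np.float64(188.5)] ext 253 259 185 192 [[602.2 322.8  14. ]]
```

play_rows([
  {"delta_pos": [-0.18,3,0],"rotation": [0,0,0]},
  {"delta_pos": [-0.18,3,0],"rotation": [0,0,0]},
  {"delta_pos": [-0.18,3,0],"rotation": [0,0,0]},
  {"delta_pos": [-0.18,3,0],"rotation": [0,0,0]},
  {"delta_pos": [0,0,0],"rotation": [0,0,0]},
])

```text
t: 14.57
position: [474.6, 209.9, 52.2]
eef_rot: [179.9, -2.0, -86.4]
wrist_force: [0.6, -0.7, -0.4]
gripper_width: 0.171
grasp_force: 55.0
```

play_rows([
  {"delta_pos": [-0.1,2,0],"rotation": [0,0,0]},
  {"delta_pos": [-0.1,2,0],"rotation": [0,0,0]},
  {"delta_pos": [-0.1,2,0],"rotation": [0,0,0]},
  {"delta_pos": [0,0,0],"rotation": [0,0,0]},
])

```text
t: 14.9
position: [474.3, 215.7, 52.2]
eef_rot: [179.9, -2.0, -86.4]
wrist_force: [-0.6, -2.6, 0.1]
gripper_width: 0.174
grasp_force: 55.0
```

```bash
python3 - <<'E'
from bush import *
s=readout.observe(); print(s["t"],s["position"],s["eef_rot"],s["wrist_force"],s["torque"])
im=cams.camera("top"); h=cv2.cvtColor(im,cv2.COLOR_BGR2HSV); print(im[205:240:2,240:270:3].tolist().__len__())
w=cv2.inRange(h,(0,0,150),(180,70,255))[205:242,238:275]; print("\n".join("".join("#" if v else "." for v in r) for r in w))
E
```

```text
14.9 [474.29082275 215.73295798  52.19217161] [179.8899646   -1.98051419 -86.4499448 ] [-0.57300158 -2.59873742  0.05152789] [-0.3031305   0.02126085 -0.01016197]
18
.....................................
.....................................
.....................................
.....................................
.....................................
.....................................
.....................................
.....................................
.............####....................
........##...####....................
......####..######...................
.....##############..................
.....##############..................
.....###############.................
......###############................
......################...............
......##################.............
.....####################............
....#######################..........
...##########################........
..#############################......
.##############################......
.#############################.......
.############################........
.###########################.........
..#########################..........
...#######################...........
...######################............
....####################.............
.....##################..............
......################...............
.......##############................
##......############.................
###......##########..................
####.......#######...................
####.........####....................
#####................................
```

The tip is now about 5 mm short of the rail and the gear is fully on the blade. I'll lift with a slight nose-up tilt.

play_rows([
  {"delta_pos": [0,0,1],"rotation": [0.8,0.05,0]},
  {"delta_pos": [0,0,2],"rotation": [1,0.06,0]},
  {"delta_pos": [0,-1,3],"rotation": [1.2,0.07,0]},
  {"delta_pos": [0,-1,4],"rotation": [1,0.06,0]},
  {"delta_pos": [0,-1,5],"rotation": [1,0.06,0]},
])

```text
t: 15.37
position: [473.9, 212.3, 67.0]
eef_rot: [179.8, 3.1, -86.5]
wrist_force: [0.2, 0.2, -2.3]
gripper_width: 0.171
grasp_force: 55.0
```

play_rows([
  {"delta_pos": [0,-1,6],"rotation": [0,0,0]},
  {"delta_pos": [0,-1,8],"rotation": [0,0,0]},
  {"delta_pos": [0,0,8],"rotation": [0,0,0]},
  {"delta_pos": [0,0,6],"rotation": [0,0,0]},
  {"delta_pos": [0,0,4],"rotation": [0,0,0]},
])

```text
t: 15.78
position: [474.6, 210.8, 100.4]
eef_rot: [180.0, 3.1, -86.4]
wrist_force: [0.2, 0.1, -2.2]
gripper_width: 0.173
grasp_force: 55.0
```

play_rows([
  {"delta_pos": [0,0,2],"rotation": [0,0,0]},
  {"delta_pos": [0,0,0],"rotation": [0,0,0]},
  {"delta_pos": [0,0,0],"rotation": [0,0,0]},
  {"delta_pos": [0,0,0],"rotation": [0,0,0]},
])

```text
t: 16.12
position: [473.9, 210.2, 100.8]
eef_rot: [179.8, 3.0, -86.5]
wrist_force: [0.7, 0.3, -3.1]
gripper_width: 0.172
grasp_force: 55.0
```

```bash
python3 - <<'E'
from bush import *
s=readout.observe(); print(s["t"],s["position"],s["eef_rot"],s["wrist_force"],s["torque"])
im=cams.camera("top"); h=cv2.cvtColor(im,cv2.COLOR_BGR2HSV)
p=s["position"]; d=np.array([-.061,.998,0]); g=p+115*d+[0,0,-42.8+10+6]; print("expect gear",g,proj(cal("top"),g))
w=cv2.inRange(h,(0,0,150),(180,70,255))[205:242,238:275]; print("\n".join("".join("#" if v else "." for v in r) for r in w))
E
```

```text
16.1167 [473.89834387 210.22663524 100.80400456] [179.83881049   2.9874609  -86.46407262] [ 0.73574173  0.32783389 -3.05434322] [-0.3167932  -0.05404997 -0.01778171]
expect gear [466.88334387 324.99663524  74.00400456] [[253.04275537 222.56525447]]
.....................................
.....................................
.......................###...........
......................#####..........
...............##....######..........
...........##.###...#######..........
..........#######.##########.........
.......#####################.........
......#######################........
.....#########################.......
....###########################......
...############################......
...#############################.....
...###############################...
....###############################..
.......#############################.
........#############################
........#############################
.........############################
.........############################
##........##########################.
###.......#########################..
####.......######################....
#####.......####################.....
######......###################......
#######......#################.......
########......##############.........
#########......############..........
#########.......##########...........
##########.......########............
###########.......#####..............
###########.........##...............
############.........................
#############........................
#........####........................
#...........#........................
##...................................
```

play_rows([
  {"delta_pos": [1.7,-6,3],"rotation": [0,0,0]},
  {"delta_pos": [3.4,-12,4],"rotation": [0,0,0]},
  {"delta_pos": [5.2,-18,5],"rotation": [0,0,0]},
  {"delta_pos": [6.9,-24,5],"rotation": [0,0,0]},
  {"delta_pos": [8,-28,5],"rotation": [0,0,0]},
])

```text
t: 16.58
position: [499.7, 121.2, 123.8]
eef_rot: [179.9, 3.0, -86.4]
wrist_force: [0.6, -0.4, -2.8]
gripper_width: 0.176
grasp_force: 55.0
```

play_rows([
  {"delta_pos": [8,-28,5],"rotation": [0,0,-0.4]},
  {"delta_pos": [8,-28,5],"rotation": [0,0,-0.4]},
  {"delta_pos": [8,-28,5],"rotation": [0,0,-0.4]},
  {"delta_pos": [8,-28,5],"rotation": [0,0,-0.4]},
  {"delta_pos": [8,-28,5],"rotation": [0,0,-0.4]},
])

```text
t: 17.0
position: [539.5, -20.2, 148.9]
eef_rot: [179.9, 3.0, -88.5]
wrist_force: [-0.2, 1.3, -2.8]
gripper_width: 0.174
grasp_force: 55.0
```

play_rows([
  {"delta_pos": [8,-28,5],"rotation": [0,0,-0.4]},
  {"delta_pos": [7,-24,5],"rotation": [0,0,-0.4]},
  {"delta_pos": [5.2,-18,3],"rotation": [0,0,-0.4]},
  {"delta_pos": [3.4,-12,2],"rotation": [0,0,-0.4]},
  {"delta_pos": [1.7,-6,1],"rotation": [0,0,-0.4]},
])

```text
t: 17.42
position: [564.9, -107.9, 164.6]
eef_rot: [179.9, 3.0, -90.6]
wrist_force: [0.2, 0.2, -2.5]
gripper_width: 0.175
grasp_force: 55.0
```

```bash
python3 - <<'E'
from bush import *
s=readout.observe(); p=s["position"]; print(s["t"],p,s["eef_rot"],s["wrist_force"],s["torque"])
a=np.radians(s["eef_rot"][2]+180); d=np.array([np.cos(a),np.sin(a),.05]); g=p+115*d+[0,0,-42.8+10]
for n in("top","side"):
    c=cal(n); im=cams.camera(n); cv2.imwrite(f"pics/{n}9.png",im); h=cv2.cvtColor(im,cv2.COLOR_BGR2HSV); q=proj(c,g)[0]; print(n,"exp",q)
    w=cv2.inRange(h,(0,0,165),(180,60,255)); o=cv2.inRange(h,(12,110,100),(32,255,255)); x,y=q.astype(int)
    print("\n".join("".join("o" if o[j,i] else "#" if w[j,i] else "." for i in range(x-24,x+25)) for j in range(y-18,y+19)))
t=cv2.imread("pics/top9.png"); w=cv2.inRange(cv2.cvtColor(t,cv2.COLOR_BGR2HSV),(0,0,150),(180,70,255)); print("tray white coarse/fine:",w[210:236,243:271].mean(),w[176:202,243:271].mean())
E
```

```text
17.4167 [ 564.91729853 -107.92340208  164.55791254] [179.92394311   2.99995696 -90.62268708] [ 0.16262491  0.19194539 -2.51053656] [-0.24898957 -0.01424309 -0.00558795]
top exp [340.49492569 190.28472532]
..##########################....#######......####
..##########################.....######......####
..##########################......#####......####
..##########################.......####......####
..##########################........###......####
..###########################.......##........###
..#########.#################........#........###
...#######..#################..................#.
...######...#################....................
...####.....#################....................
............#################....................
............#################....................
.............################....................
.............################....................
.............################....................
..............################...................
oo............################...................
oooooooo......################...............
[... 2188 characters left out ...]
...
........#........................................
#.#.....#........................................
####.............................................
...#.......................................#.....
.................................................
..........................................#......
.................#...#....#......................
.......................#..#......................
.......................#.................oo......
.......................#.................oo......
.........................................oo......
.........................................ooo.....
..........................................o.o....
tray white coarse/fine: 0.0 149.91758241758242
```

The coarse gear has left the tray, and its brass bush shows at the expected spot on the blade in the side camera. On to the rack.

play_rows([
  {"delta_pos": [1.7,-6,3],"rotation": [0,0,0]},
  {"delta_pos": [3.4,-12,3],"rotation": [0,0,0]},
  {"delta_pos": [5,-18,3],"rotation": [0,0,0]},
  {"delta_pos": [6.2,-22,3],"rotation": [0,0,0]},
  {"delta_pos": [6.7,-24,3],"rotation": [0,0,0]},
])

```text
t: 17.93
position: [588.3, -187.8, 179.9]
eef_rot: [179.9, 3.0, -90.3]
wrist_force: [0.3, 0.9, -2.1]
gripper_width: 0.17
grasp_force: 55.0
```

play_rows([
  {"delta_pos": [6.7,-24,3],"rotation": [0,0,0]},
  {"delta_pos": [6.7,-24,3],"rotation": [0,0,0]},
  {"delta_pos": [6.7,-24,3],"rotation": [0,0,0]},
  {"delta_pos": [6.2,-22,3],"rotation": [0,0,0]},
  {"delta_pos": [5,-18,3],"rotation": [0,0,0]},
])

```text
t: 18.35
position: [619.6, -301.4, 194.3]
eef_rot: [179.9, 3.0, -90.4]
wrist_force: [0.6, 0.2, -2.2]
gripper_width: 0.174
grasp_force: 55.0
```

play_rows([
  {"delta_pos": [3.9,-14,2],"rotation": [0,0,0]},
  {"delta_pos": [2.8,-10,2],"rotation": [0,0,0]},
  {"delta_pos": [2.2,-8,1],"rotation": [0,0,0]},
  {"delta_pos": [1.1,-4,0],"rotation": [0,0,0]},
  {"delta_pos": [0.6,-2,0],"rotation": [0,0,0]},
])

```text
t: 18.77
position: [629.7, -337.8, 199.0]
eef_rot: [179.9, 3.0, -90.5]
wrist_force: [0.2, 0.0, -3.0]
gripper_width: 0.174
grasp_force: 55.0
```

```bash
python3 - <<'E'
from h import *
s=readout.observe(); p=s["position"]; print(s["t"],p,s["eef_rot"],s["wrist_force"],s["torque"],s["joints"].round(1))
F=np.array([-206,22.]);u=12
for th,h in((15,40),(20,33),(26.5,22),(32,13),(38,5),(38,2)):
    S=np.radians(38); T=F+u*np.array([-np.cos(S),np.sin(S)])+h*np.array([np.sin(S),np.cos(S)]); a=np.radians(th)
    print(th,h,(T-160*np.array([np.cos(a),-np.sin(a)])+42.8*np.array([np.sin(a),np.cos(a)])).round(1))
E
```

```text
18.7667 [ 629.72368017 -337.80416245  199.0017816 ] [179.87301428   3.02479881 -90.45437249] [ 0.17636531  0.03360707 -3.04615783] [-0.24866174 -0.06088244  0.03080336] [-16.6  32.4  16.2  -3.  -74.9  16.9]
15 40 [-334.3  143.7]
20 33 [-330.9  150.3]
26.5 22 [-326.   156.4]
32 13 [-320.5  160.7]
38 5 [-312.1  165.6]
38 2 [-314.   163.2]
```

play_rows([
  {"delta_pos": [0,0,-3],"rotation": [-1,0,0]},
  {"delta_pos": [0,0.3,-6],"rotation": [-1.6,0,0]},
  {"delta_pos": [0,0.3,-7],"rotation": [-1.7,0,0]},
  {"delta_pos": [0,0.3,-7],"rotation": [-1.7,0,0]},
  {"delta_pos": [0,0.3,-7],"rotation": [-1.7,0,0]},
])

```text
t: 19.18
position: [629.5, -335.2, 168.9]
eef_rot: [179.9, -4.8, -90.4]
wrist_force: [-0.0, -0.9, -2.3]
gripper_width: 0.171
grasp_force: 55.0
```

play_rows([
  {"delta_pos": [0,0.3,-7],"rotation": [-1.7,0,0]},
  {"delta_pos": [0,0.3,-7],"rotation": [-1.7,0,0]},
  {"delta_pos": [0,0.3,-6],"rotation": [-1.7,0,0]},
  {"delta_pos": [0,0.3,-4],"rotation": [-1.6,0,0]},
  {"delta_pos": [0,0.2,-3],"rotation": [-1.6,0,0]},
])

```text
t: 19.6
position: [629.2, -333.5, 141.6]
eef_rot: [180.0, -13.0, -90.4]
wrist_force: [-0.3, -0.2, -2.3]
gripper_width: 0.172
grasp_force: 55.0
```

play_rows([
  {"delta_pos": [0,0,0],"rotation": [0,0,0]},
  {"delta_pos": [0,0,0],"rotation": [0,0,0]},
  {"delta_pos": [0,0,0],"rotation": [0,0,0]},
])

```text
t: 19.85
position: [630.0, -334.6, 142.8]
eef_rot: [-179.9, -13.0, -90.4]
wrist_force: [-0.5, -0.2, -1.7]
gripper_width: 0.168
grasp_force: 55.0
```

play_rows([
  {"delta_pos": [0,0,1],"rotation": [-1.8,0,0]},
  {"delta_pos": [0,1,2.2],"rotation": [-1.7,0,0]},
  {"delta_pos": [0,1.1,2.2],"rotation": [-1.7,0,0]},
  {"delta_pos": [0,1.1,2.2],"rotation": [-1.7,0,0]},
  {"delta_pos": [0,1.2,1.6],"rotation": [-1.6,0,0]},
])

```text
t: 20.27
position: [630.1, -330.9, 152.4]
eef_rot: [-179.8, -21.6, -90.6]
wrist_force: [-1.1, -1.2, -1.5]
gripper_width: 0.171
grasp_force: 55.0
```

play_rows([
  {"delta_pos": [0,1.2,1.5],"rotation": [-1.6,0,0]},
  {"delta_pos": [0,1.2,1.5],"rotation": [-1.6,0,0]},
  {"delta_pos": [0,1.2,1.5],"rotation": [-1.7,0,0]},
  {"delta_pos": [0,0,0],"rotation": [0,0,0]},
  {"delta_pos": [0,0,0],"rotation": [0,0,0]},
])

```text
t: 20.68
position: [629.7, -327.1, 156.2]
eef_rot: [-179.8, -26.3, -90.5]
wrist_force: [0.5, 0.2, -2.4]
gripper_width: 0.17
grasp_force: 55.0
```

play_rows([
  {"delta_pos": [0,1.8,1.4],"rotation": [-1.8,0,0]},
  {"delta_pos": [0,1.8,1.4],"rotation": [-1.8,0,0]},
  {"delta_pos": [0,1.9,1.4],"rotation": [-1.9,0,0]},
  {"delta_pos": [0,0,0],"rotation": [0,0,0]},
  {"delta_pos": [0,0,0],"rotation": [0,0,0]},
])

```text
t: 21.1
position: [629.6, -321.8, 160.2]
eef_rot: [-179.8, -31.8, -90.6]
wrist_force: [-0.3, 0.0, -1.8]
gripper_width: 0.169
grasp_force: 55.0
```

play_rows([
  {"delta_pos": [0,2.1,1.2],"rotation": [-1.5,0,0]},
  {"delta_pos": [0,2.1,1.2],"rotation": [-1.5,0,0]},
  {"delta_pos": [0,2.1,1.2],"rotation": [-1.5,0,0]},
  {"delta_pos": [0,2.1,1.2],"rotation": [-1.5,0,0]},
  {"delta_pos": [0,0,0],"rotation": [0,0,0]},
])

```text
t: 21.52
position: [629.8, -313.2, 165.1]
eef_rot: [-179.7, -37.9, -90.6]
wrist_force: [-0.3, -0.6, -1.7]
gripper_width: 0.171
grasp_force: 55.0
```

```bash
cat > rk.py <<'E'
from h import *
s=readout.observe(); p=s["position"]; print(s["t"],p.round(1),s["eef_rot"].round(2),s["wrist_force"].round(1),s["torque"].round(2),s["gripper_width"])
S=np.radians(38); seat=np.array([632.7,-206,22])+50*np.array([0,-np.cos(S),np.sin(S)])+8*np.array([0,np.sin(S),np.cos(S)])
for n in("side","top"):
    c=cal(n); im=cams.camera(n); h=cv2.cvtColor(im,cv2.COLOR_BGR2HSV); q=proj(c,seat)[0]; print(n,"seat(top face)",q)
    w=cv2.inRange(h,(0,0,185),(180,45,255)); o=cv2.inRange(h,(12,100,90),(32,255,255)); x,y=q.round().astype(int)
    print("\n".join("".join("o" if o[j,i] else "#" if w[j,i] else "." for i in range(x-26,x+27)) for j in range(y-20,y+21)))
E
python3 rk.py
```

```text
21.5167 [ 629.8 -313.2  165.1] [-179.72  -37.87  -90.57] [-0.3 -0.6 -1.7] [ 1.51 -0.03 -0.04] 0.1706197005759698
side seat(top face) [400.62881012 283.32387308]
.....................................................
.....................................................
.....................................................
.....................................................
.....................................................
.....................................................
.....................................................
............................................ooo......
...................................o........oooooo...
...................................o.........oooooooo
.............................................oooooooo
...................................o.........oooooooo
...................................ooooo....ooooooooo
...................................oo.ooooooooooooooo
....................................oo.oooooooooooooo
......................................o..ooo.oo.o..oo
........................oooooooo.........o.oooooo...o
.....................
[... 2835 characters left out ...]
....................................................
.....................................................
.....................................................
.....................................................
.....................................................
.....................................................
.....................................................
.....................................................
.....................................................
....................................................o
...................................................oo
...................................................oo
....................................................o
```

The bush shows close to the seat in both cameras, so the gear is resting on the blade against the sill. I'll lower 2 mm and withdraw slowly uphill.

play_rows([
  {"delta_pos": [0,-0.6,-0.8],"rotation": [0,0,0]},
  {"delta_pos": [0,-0.6,-0.8],"rotation": [0,0,0]},
  {"delta_pos": [0,0,0],"rotation": [0,0,0]},
  {"delta_pos": [0,-0.8,0.6],"rotation": [0,0,0]},
  {"delta_pos": [0,-1.6,1.2],"rotation": [0,0,0]},
])

```text
t: 22.03
position: [629.6, -316.8, 164.9]
eef_rot: [-179.8, -37.9, -90.6]
wrist_force: [-0.2, -0.1, -1.3]
gripper_width: 0.166
grasp_force: 55.0
```

play_rows([
  {"delta_pos": [0,-2.4,1.85],"rotation": [0,0,0]},
  {"delta_pos": [0,-3.15,2.46],"rotation": [0,0,0]},
  {"delta_pos": [0,-3.15,2.46],"rotation": [0,0,0]},
  {"delta_pos": [0,-3.15,2.46],"rotation": [0,0,0]},
  {"delta_pos": [0,-3.15,2.46],"rotation": [0,0,0]},
])

```text
t: 22.45
position: [629.6, -332.2, 177.2]
eef_rot: [-179.7, -37.9, -90.6]
wrist_force: [0.7, -0.3, -1.2]
gripper_width: 0.172
grasp_force: 55.0
```

play_rows([
  {"delta_pos": [0,-3.15,2.46],"rotation": [0,0,0]},
  {"delta_pos": [0,-3.15,2.46],"rotation": [0,0,0]},
  {"delta_pos": [0,-3.15,2.46],"rotation": [0,0,0]},
  {"delta_pos": [0,-3.15,2.46],"rotation": [0,0,0]},
  {"delta_pos": [0,-3.15,2.46],"rotation": [0,0,0]},
])

```text
t: 22.87
position: [629.6, -347.9, 189.4]
eef_rot: [-179.7, -37.9, -90.6]
wrist_force: [0.1, -0.4, -2.0]
gripper_width: 0.172
grasp_force: 55.0
```

```bash
python3 rk.py
```

```text
22.8667 [ 629.6 -347.9  189.4] [-179.73  -37.89  -90.59] [ 0.1 -0.4 -2. ] [ 1.63 -0.05  0.01] 0.17243647231783432
side seat(top face) [400.62881012 283.32387308]
.....................................................
.....................................................
.....................................................
.....................................................
.....................................................
.....................................................
.....................................................
.....................................................
.....................................................
.....................................................
.....................................................
.....................................................
.............................................o.......
............................................o........
............................................oo.......
..............................................o......
.............................................o.......
....................
[... 2836 characters left out ...]
....................................................
.....................................................
.....................................................
........................................oo...........
........................................oo...........
........................................oo...........
........................................oo...........
........................................ooo..........
........................................ooo..........
.......................................ooooo......ooo
.......................................oooooo.....ooo
......................................oooooo.........
.....................................ooooooo.........
```

Gear holds at the seat (bush at top pixel ~(405,173), which is the seat projection). I'll finish withdrawing.

play_rows([
  {"delta_pos": [0,-3.15,2.46],"rotation": [0,0,0]},
  {"delta_pos": [0,-3.15,2.46],"rotation": [0,0,0]},
  {"delta_pos": [0,-3.15,2.46],"rotation": [0,0,0]},
  {"delta_pos": [0,-3.15,2.46],"rotation": [0,0,0]},
  {"delta_pos": [0,-3.15,2.46],"rotation": [0,0,0]},
])

```text
t: 23.38
position: [629.6, -363.6, 201.7]
eef_rot: [-179.7, -37.9, -90.6]
wrist_force: [-0.0, 0.2, -0.9]
gripper_width: 0.172
grasp_force: 55.0
```

play_rows([
  {"delta_pos": [0,-3.15,2.46],"rotation": [0,0,0]},
  {"delta_pos": [0,-3.15,2.46],"rotation": [0,0,0]},
  {"delta_pos": [0,-3.15,2.46],"rotation": [0,0,0]},
  {"delta_pos": [0,-3.15,2.46],"rotation": [0,0,0]},
  {"delta_pos": [0,-3.15,2.46],"rotation": [0,0,0]},
])

```text
t: 23.8
position: [629.6, -379.3, 213.9]
eef_rot: [-179.7, -37.9, -90.6]
wrist_force: [0.8, -0.3, -1.6]
gripper_width: 0.176
grasp_force: 55.0
```

play_rows([
  {"delta_pos": [0,-4,3.1],"rotation": [0,0,0]},
  {"delta_pos": [0,-4,3.1],"rotation": [0,0,0]},
  {"delta_pos": [0,-4,5],"rotation": [0,0,0]},
  {"delta_pos": [0,-4,8],"rotation": [0,0,0]},
  {"delta_pos": [0,-4,10],"rotation": [0,0,0]},
])

```text
t: 24.22
position: [629.3, -399.4, 243.2]
eef_rot: [-179.8, -37.9, -90.5]
wrist_force: [-0.9, 0.7, -2.3]
gripper_width: 0.172
grasp_force: 55.0
```

```bash
python3 rk.py; python3 - <<'E'
from h import *
# empty bench spots: report mean/std of top picture patches around candidates
c=cal("top"); im=cv2.imread("pics/top0.png"); h=cv2.cvtColor(im,cv2.COLOR_BGR2HSV)
for y in(120,150):
  pass
wood=cv2.inRange(h,(5,40,60),(22,190,220))
for (x,y) in((600,20),(612,50),(587,-34),(620,-60),(560,20)):
    q=proj(c,[[x-45,y-130,0],[x+45,y-130,0],[x+45,y+130,0],[x-45,y+130,0]]).round().astype(np.int32); m=np.zeros(wood.shape,np.uint8); cv2.fillPoly(m,[q],255); print((x,y),(wood[m>0]>0).mean())
E
```

```text
24.2167 [ 629.3 -399.4  243.2] [-179.81  -37.87  -90.55] [-0.9  0.7 -2.3] [ 1.62 -0.04  0.01] 0.17185009290842046
side seat(top face) [400.62881012 283.32387308]
.....................................................
.....................................................
.....................................................
.....................................................
.....................................................
.....................................................
.....................................................
.....................................................
.....................................................
.....................................................
.....................................................
.....................................................
.....................................................
.....................................................
.....................................................
......................................####...........
...........................##################........
....................
[... 2983 characters left out ...]
.............
.............................................oooooooo
...........................................oooooooooo
........................................ooooooooooooo
........................................ooooooooooooo
........................................ooooooooooooo
........................................ooooooooooooo
.......................................oooooooooooooo
.......................................oooooooooooooo
......................................ooooooooooooooo
.....................................oooooooooooooooo
(600, 20) 0.6511627906976745
(612, 50) 0.6399276236429433
(587, -34) 0.7299757281553398
(620, -60) 0.7600243013365735
(560, 20) 0.8244873341375151
```

The gear stayed on the rack. Now I'll level the spatula and take it back to its free original spot.

play_rows([
  {"delta_pos": [0,-3,5],"rotation": [3.8,0,0]},
  {"delta_pos": [0,0,5],"rotation": [3.8,0,0]},
  {"delta_pos": [0,0,0],"rotation": [3.8,0,0]},
  {"delta_pos": [0,0,0],"rotation": [3.8,0,0]},
  {"delta_pos": [0,0,0],"rotation": [3.8,0,0]},
])

```text
t: 24.73
position: [630.0, -401.3, 253.5]
eef_rot: [-179.9, -18.7, -90.4]
wrist_force: [0.5, -0.8, -1.8]
gripper_width: 0.171
grasp_force: 55.0
```

play_rows([
  {"delta_pos": [0,4,0],"rotation": [3.8,0,0]},
  {"delta_pos": [-2,8,0],"rotation": [3.8,0,0]},
  {"delta_pos": [-2,16,0],"rotation": [3.8,0,0]},
  {"delta_pos": [-2,24,0],"rotation": [3.8,0,0]},
  {"delta_pos": [-4,30,0],"rotation": [3.7,0,0]},
])

```text
t: 25.15
position: [619.7, -320.2, 252.8]
eef_rot: [179.9, 0.2, -90.6]
wrist_force: [0.1, -0.3, -2.0]
gripper_width: 0.168
grasp_force: 55.0
```

play_rows([
  {"delta_pos": [-4,34,0],"rotation": [0,0,-1.6]},
  {"delta_pos": [-4,36,0],"rotation": [0,0,-1.6]},
  {"delta_pos": [-4,36,0],"rotation": [0,0,-1.6]},
  {"delta_pos": [-4,36,0],"rotation": [0,0,-1.6]},
  {"delta_pos": [-4,36,0],"rotation": [0,0,-1.6]},
])

```text
t: 25.57
position: [599.0, -140.5, 253.1]
eef_rot: [179.9, 0.0, -98.5]
wrist_force: [0.2, 0.3, -0.5]
gripper_width: 0.173
grasp_force: 55.0
```

play_rows([
  {"delta_pos": [-4,34,-5],"rotation": [0,0,-1.6]},
  {"delta_pos": [-4,26,-10],"rotation": [0,0,-1.6]},
  {"delta_pos": [-4,14,-20],"rotation": [0,0,-1.6]},
  {"delta_pos": [0,4,-25],"rotation": [0,0,0]},
  {"delta_pos": [0,0,-20],"rotation": [0,0,0]},
])

```text
t: 25.98
position: [586.9, -62.2, 172.2]
eef_rot: [179.9, 0.0, -103.1]
wrist_force: [-0.9, 0.9, -1.6]
gripper_width: 0.174
grasp_force: 55.0
```

play_rows([
  {"delta_pos": [0,0,-10],"rotation": [0,0,0]},
  {"delta_pos": [0,0,0],"rotation": [0,0,0]},
  {"delta_pos": [0,0,0],"rotation": [0,0,0]},
  {"delta_pos": [0,0,0],"rotation": [0,0,0]},
  {"delta_pos": [0,0,0],"rotation": [0,0,0]},
])

```text
t: 26.4
position: [588.7, -64.3, 164.6]
eef_rot: [-179.9, 0.1, -103.3]
wrist_force: [0.2, 1.1, -1.8]
gripper_width: 0.17
grasp_force: 55.0
```

play_rows([
  {"delta_pos": [0,8,-15],"rotation": [0,0,0]},
  {"delta_pos": [0,12,-25],"rotation": [0,0,0]},
  {"delta_pos": [0,10,-25],"rotation": [0,0,0]},
  {"delta_pos": [0,0,-20],"rotation": [0,0,0]},
  {"delta_pos": [0,0,-15],"rotation": [0,0,0]},
])

```text
t: 26.82
position: [587.6, -33.7, 62.2]
eef_rot: [179.9, 0.0, -103.2]
wrist_force: [0.2, 0.4, -1.1]
gripper_width: 0.174
grasp_force: 55.0
```

play_rows([
  {"delta_pos": [0,0,-10],"rotation": [0,0,0]},
  {"delta_pos": [0,0,-5],"rotation": [0,0,0]},
  {"delta_pos": [0,0,-3],"rotation": [0,0,0]},
  {"delta_pos": [0,0,0],"rotation": [0,0,0]},
  {"delta_pos": [0,0,0],"rotation": [0,0,0]},
])

```text
t: 27.23
position: [588.5, -34.1, 45.9]
eef_rot: [-180.0, 0.0, -103.3]
wrist_force: [-0.4, -0.2, -1.9]
gripper_width: 0.168
grasp_force: 55.0
```

play_rows([
  {"delta_pos": [0,0,0],"rotation": [0,0,0]},
  {"delta_pos": [0,0,-1],"rotation": [0,0,0]},
  {"delta_pos": [0,0,-1],"rotation": [0,0,0]},
  {"delta_pos": [0,0,0],"rotation": [0,0,0]},
  {"delta_pos": [0,0,0],"rotation": [0,0,0]},
])

```text
t: 27.65
position: [587.9, -34.1, 43.2]
eef_rot: [180.0, 0.0, -103.3]
wrist_force: [0.5, 0.2, -0.6]
gripper_width: 0.174
grasp_force: 55.0
```

At the original height (43.2, against 42.8 at the grasp). Release and retreat.

play_rows([
  {"delta_pos": [0,0,-0.5],"rotation": [0,0,0]},
  {"delta_pos": [0,0,0],"rotation": [0,0,0]},
  {"delta_pos": [0,0,0],"rotation": [0,0,0]},
])

```text
t: 27.9
position: [587.9, -34.1, 42.7]
eef_rot: [179.9, 0.0, -103.3]
wrist_force: [-0.1, -2.0, 0.5]
gripper_width: 0.174
grasp_force: 55.0
```

play_rows([
  {"delta_pos": [0,0,0],"rotation": [0,0,0]},
  {"delta_pos": [0,0,0],"rotation": [0,0,0]},
  {"delta_pos": [0,0,0],"rotation": [0,0,0]},
  {"delta_pos": [0,0,0],"rotation": [0,0,0]},
  {"delta_pos": [0,0,0],"rotation": [0,0,0]},
], claw=-0.6)

```text
t: 28.32
position: [587.6, -33.9, 42.3]
eef_rot: [179.9, 0.0, -103.3]
wrist_force: [-0.0, -0.7, -0.7]
gripper_width: 0.465
grasp_force: 0.0
```

play_rows([
  {"delta_pos": [0,0,0],"rotation": [0,0,0]},
  {"delta_pos": [0,0,5],"rotation": [0,0,0]},
  {"delta_pos": [0,0,15],"rotation": [0,0,0]},
  {"delta_pos": [0,0,30],"rotation": [0,0,0]},
  {"delta_pos": [0,0,40],"rotation": [0,0,0]},
])

```text
t: 28.73
position: [585.4, -34.3, 130.7]
eef_rot: [179.5, -0.1, -103.3]
wrist_force: [1.3, 0.8, -0.4]
gripper_width: 0.777
grasp_force: 0.0
```

play_rows([
  {"delta_pos": [-10,0,38],"rotation": [0,0,0]},
  {"delta_pos": [-20,0,35],"rotation": [0,0,0]},
  {"delta_pos": [-30,0,20],"rotation": [0,0,0]},
  {"delta_pos": [-30,0,10],"rotation": [0,0,0]},
  {"delta_pos": [-20,0,0],"rotation": [0,0,0]},
])

```text
t: 29.15
position: [476.8, -34.1, 239.0]
eef_rot: [-179.8, 0.2, -103.3]
wrist_force: [-0.2, 0.8, -0.3]
gripper_width: 0.799
grasp_force: 0.0
```

play_rows([
  {"delta_pos": [0,0,0],"rotation": [0,0,0]},
  {"delta_pos": [0,0,0],"rotation": [0,0,0]},
  {"delta_pos": [0,0,0],"rotation": [0,0,0]},
  {"delta_pos": [0,0,0],"rotation": [0,0,0]},
  {"delta_pos": [0,0,0],"rotation": [0,0,0]},
])

```text
t: 29.57
position: [478.3, -34.0, 234.8]
eef_rot: [179.9, -0.0, -103.3]
wrist_force: [-0.7, -0.9, 0.5]
gripper_width: 0.8
grasp_force: 0.0
```

```bash
python3 rk.py; python3 - <<'E'
from h import *
for n in("top","side"):
    im=cams.camera(n); h=cv2.cvtColor(im,cv2.COLOR_BGR2HSV); o=cv2.inRange(h,(3,150,60),(20,255,255))
    o0=cv2.inRange(cv2.cvtColor(cv2.imread(f"pics/{n}0.png"),cv2.COLOR_BGR2HSV),(3,150,60),(20,255,255))
    x0,x1,y0,y1=(330,375,175,200) if n=="top" else (335,365,210,265)
    for a in(o0,o):
        y,x=np.nonzero(a[y0:y1,x0:x1]); print(n,len(x),x.min()+x0,x.max()+x0,y.min()+y0,y.max()+y0)
E
```

```text
29.5667 [478.3 -34.  234.8] [ 1.7985e+02 -2.0000e-02 -1.0327e+02] [-0.7 -0.9  0.5] [ 0.1  -0.05  0.03] 0.8000730544152928
side seat(top face) [400.62881012 283.32387308]
.....................................................
.....................................................
.....................................................
.....................................................
.....................................................
.....................................................
.....................................................
.....................................................
.....................................................
.....................................................
.....................................................
.....................................................
.....................................................
.....................................................
.....................................................
......................................####...........
...........................##################........
............
[... 2941 characters left out ...]
ooooooooo
..ooooooo...............................ooooooooooooo
...oooooo...............................ooooooooooooo
...oooooo...............................ooooooooooooo
....ooooo...............................ooooooooooooo
.....ooooo..............................ooooooooooooo
.....ooooo..............................ooooooooooooo
.....ooooo..............................ooooooooooooo
......oooo.............................oooooooooooooo
......oooo.............................oooooooooooooo
.......oooo...........................ooooooooooooooo
.......oooo..........................oooooooooooooooo
top 158 340 363 183 193
top 33 340 348 183 187
side 120 346 354 223 247
side 119 346 354 223 246
```

The gear is centred on the seat to within a pixel in both views, and the spatula lies flat where it was. Handing in.

```bash
python3 -c "from bench import hand_in; print(hand_in())"
```

```text
the job is handed in; nothing more can be done
None
```

The coarse gear now lies on the rack bed against the sill, and the spatula is flat on the bench in its original spot; I handed the job in at about 30 s, but no verdict came back.

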